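# Tare weighing of a thin-walled glass beaker

### The arm

A 6-joint arm with a two-finger parallel gripper is mounted at the origin on a cart in front of the work surface, level with it; the furniture and walls round the work are solid. World frame = base frame: x ahead of the robot, y to its left, z up, the work surface at z = 0. Lengths are in m, angles in rad, forces in N, time in s.
With the tool pointing down it reaches from about 0.325 to 0.9 m from the base axis. Payload 3.5 kg.
Tool frame: the origin (TCP) lies at the very end of the fingers, on their centre line; the grasp point (between the pads) lies 19 mm behind it (bot.grasp_offset is the distance from the TCP to the grasp point, in m); z points along the fingers, y is the line along which they close (so a half turn about z gives the same grasp; the last joint's range is limited). The gripper opens to 85 mm and grips with 20 to 120 N. Pads are 22 mm wide; open, the fingers measure 114 mm over their backs; the gripper's body (76 mm by 85 mm) begins 54 mm behind the grasp point. The pads swing forward as they close: fully open they stand 13 mm farther back than shut.
Start: joints at [1.058, 0.276, -0.026, 1.268, 0, 1.467], TCP at [0.249, 0.573, 0.203] pointing down, gripper open.
Joint ranges: [-3.12, 3.12], [-0.85, 1.88], [-1.08, 1.24], [-1.95, 2.15], [-1.57, 1.53], [-3.14, 3.14]. Speed limits (rad/s): [2.57, 2.57, 3.14, 3.14, 3.14, 3.14].

### API

Orientations are given as a 3x3 rotation matrix whose columns are the frame's x, y, z axes.
In Python, from workcell import bot, viewer gives the robot as it stands. The module is installed in compiled form; this text tells all that it offers.
- The arm moves only by the tool arm_command, never from a script. Its argument "motion" is one flat list of numbers, 7 for each row, row after row: the turn, a rotation vector about the tool's x, y, z in rad, then the shift along the tool's x, y, z in mm, then the finger opening in mm, from 0 to 85.4. A call has 1 to 8 rows; each row is the pose to reach, as a shift and turn from the pose commanded when the call began, along the tool's axes at that moment; what a row does not reach only later rows make up. A row lasts 1/8 s, in which the tool goes at most 62.5 mm and 10.7 degrees, less where a joint would pass 70% of its speed; a pose out of reach is approached as far as the arm can. A call with a gripper value outside its range is refused whole. The fingers move at their own pace and stop on an object; the grip force is fixed at half the most. Time passes only in rows, so rows that repeat a pose let the fingers close. It gives the time, the measured TCP pose, the force, the opening and the grip force at its end, in the units of the state.
- bot.get_obs(): the state, without advancing time (a new reading comes with each control period).
- viewer.get_image(name): name is "scene" or "top" or "wrist"; returns the picture (480x640x3 uint8, red, green, blue); there is no depth.
- viewer.get_calibration(name): a dict with "fx", "fy", "cx", "cy" (pixels), "eye" and "orientation" of the camera in the world. Camera axes: x right, y down, z forward; pixel columns grow to the right and rows downward; lengths in m; the calibration is good to about 2 mm. A picture is of the moment at which its call begins: read the wrist's pose just before it. get_calibration takes no time and is no camera call; for the wrist camera it gives the pose at the moment of the call.
- bot.close_job(): hands the job in; it is judged then, once.
The state is a dict: "time": time; "joint_pos": joint angles; "joint_velocities": joint speeds; "joint_torque": joint torques, N m; "position": TCP position; "ee_rot": TCP orientation; "contact_force": force on the tool from outside, world axes, zero at the start; "wrist_torque": the same for the moment, N m; "width": finger opening in m; "grip_force": force on a finger pad.
Only numpy, scipy, OpenCV 4.12 (cv2) and the standard library are available. Lean on these libraries where they do the work, as an engineer would, in place of code of your own. Each camera call takes 0.05 s, during which the arm holds its last target. There are 200 camera calls.

### The job

Get the empty glass beaker ready for its tare weighing: slide the glass top of the balance's draft shield fully open, stand the beaker upright in the middle of the weighing pan, then slide the top fully shut again so that no draught reaches it. The beaker is thin glass and the weigh cell under the pan is delicate, so keep the beaker upright, hold it as lightly as you can, do not knock it against the shield, set it down softly without pressing or dropping it on the pan, and leave the other things on the bench where they are.

Things in the scene. Friction and masses are not known exactly. Their poses are not given: they have to be found in the camera images.
- beaker: Empty thin clear glass beaker, open at the top, 62 mm high, 56 mm across the flared rim (top 10 mm), 50 mm across the body, about 70 g; origin at the middle of its underside, z up. About 20 N on each finger holds it; it breaks when a finger presses with more than about 45 N, when knocked, or when dropped by more than about 5 mm.
- balance: White balance fixed to the bench, 250 mm deep (x), 204 wide (y); origin on the bench under the pan's centre, -x its front with the dark display. Housing top at z = 53 mm. Round the pan a square glass draft shield, 150 x 150 mm inside, centred on the origin, rim at z = 140 mm; two runners at y = +-80 mm, up to z = 145 mm, lead 240 mm to the rear for the sliding glass top.
- weigh_pan: Round steel weighing pan, 116 mm across, 4 mm thick; origin at the centre of its upper face, 66 mm above the bench when empty. It rests on a soft spring (0.9 N per mm) and meets a hard overload stop after 4 mm; the weigh cell is damaged by more than 10 N.
- pan_centre (a point): Centre of the weighing pan's upper face, axes as the balance's (z up).
- top_slide (a joint): Travel of the draft shield's glass top in m along the balance's +x: 0 shut, 0.140 fully open at the rear stop; may start a little ajar. Stays where it is left, takes 1 to 3 N to slide. The top lies at z = 141 to 147 mm above the bench.
- slide_grip (a point): Top centre of the black upright grip on the glass top: 44 mm along the balance's y, 12 mm along its x, 23 mm high above its foot plate (z = 149 mm); the point is at z = 172 mm, at the balance's x = -66 mm when shut, +74 mm when fully open. Axes as the balance's.
- yellow_cup: White sample cup with yellow lid, 54 mm across, 60 mm high; bystander, to be left alone; origin at the middle of its underside.
- blue_cup: Light blue cup with red lid, 62 mm across, 74 mm high; bystander, to be left alone; origin at the middle of its underside.
- timer: Small white timer, 62 x 62 x 19 mm, lying flat; bystander, to be left alone; origin at the middle of its underside.
- marker: Black marker pen, 136 mm long, lying flat; bystander, to be left alone; origin at the middle of its underside.
- bottle_0: Clear sample bottle with white screw cap, 54 mm across, 118 mm high, standing on the grey tray at the left; bystander, to be left alone; origin at the middle of its underside.
- bottle_1: Clear sample bottle with white screw cap, 54 mm across, 118 mm high, standing on the grey tray at the left; bystander, to be left alone; origin at the middle of its underside.
- bottle_2: Clear sample bottle with white screw cap, 54 mm across, 118 mm high, standing on the grey tray at the left; bystander, to be left alone; origin at the middle of its underside.
- bottle_3: Clear sample bottle with white screw cap, 54 mm across, 118 mm high, standing on the grey tray at the left; bystander, to be left alone; origin at the middle of its underside.
- bottle_4: Clear sample bottle with white screw cap, 54 mm across, 118 mm high, standing on the grey tray at the left; bystander, to be left alone; origin at the middle of its underside.
Things that resemble listed ones, but are neither listed nor needed, are in the scene too. Leave any black or pink look-alike of the beaker alone.

How it is judged:
On the way, in this order (a step that is already met when the one before it is completed fails the run):
1. the glass top is slid open (value of joint top_slide above 0.12 m), for 0.2 s.
2. the beaker stands on the pan, let go (horizontal distance between beaker and pan_centre below 0.012 m and z of beaker in the frame of pan_centre between -0.004 and 0.004 m and angle between beaker's own z axis and vertical below 0.05 rad and contact force between beaker and weigh_pan above 0.25 N and contact force between the fingers and beaker below 0.05 N and linear speed of beaker below 0.02 m/s), for 0.3 s.
At the end, for the whole second after the job is handed in: The beaker stands upright on the pan, let go and at rest, its axis within 12 mm of the pan's centre, and the glass top is shut to within 4 mm (all of step 2 and value of joint top_slide below 0.004 m); the robot touches nothing.
It fails at once if the beaker is squeezed too hard by the fingers (over about 45 N on each) (contact force between the fingers and beaker above 90 N).
It fails at once if the weighing pan is loaded with more than 10 N (contact force between anything else and weigh_pan above 10 N).
It fails at once if the beaker is knocked against the balance with more than 12 N (contact force between beaker and balance above 12 N).
It fails at once if the beaker is dropped onto the pan (lands faster than 0.28 m/s, as after a free fall of about 5 mm) or tips by more than 0.5 rad ((linear speed of beaker above 0.28 m/s and z of beaker in the frame of pan_centre below 0.01 m and horizontal distance between beaker and pan_centre below 0.06 m) or angle between beaker's own z axis and vertical above 0.5 rad).
It fails at once if another thing on the bench is moved by more than 30 mm (distance of any of yellow_cup, blue_cup, timer, marker, bottle_0, bottle_1, bottle_2, bottle_3, bottle_4 from where it was at the start of the episode above 0.03 m).
It also fails if it takes over 64 s, if anything falls off the work surface, if the arm or the gripper's body presses on something with over 40 N, if the wrist force passes 120 N, or if a joint passes its speed limit or range.

## Working session

There is one attempt and no reset: what is moved stays moved. The work goes in short steps, Python scripts to look and compute and a tool call to move; the robot and the scene stay as the last step left them, time stands still between calls to the robot, and variables do not carry over. Pictures are saved under pics/ and viewed, at most 10 in all, crops included, and the job is handed in when it is done.

Besides the shell and the picture viewer there is one more tool, called by a JSON object that holds its "name" and its "arguments", one argument or row to a line. arm_command: Moves the arm, as the interface text tells. Its arguments: {"type":"object","properties":{"motion":{"type":"array"}},"required":["motion"]}

```bash
mkdir -p pics
python3 - <<'E'
from workcell import bot, viewer
import cv2,numpy as np
np.set_printoptions(precision=4,suppress=True)
for n in("top","scene"):
    im=viewer.get_image(n); cv2.imwrite(f"pics/{n}0.png",im[:,:,::-1])
    print(n,viewer.get_calibration(n))
o=bot.get_obs();print(o,bot.grasp_offset)
E
```

```text
top {'fx': 613.5526891828374, 'fy': 613.5526891828374, 'cx': 317.89307739693106, 'cy': 247.79003829965083, 'eye': array([0.4211, 0.0157, 1.507 ]), 'orientation': array([[-0.0043, -0.9953,  0.0972],
       [-1.    ,  0.0041, -0.0023],
       [ 0.0019, -0.0972, -0.9953]])}
scene {'fx': 537.4959796061327, 'fy': 537.4959796061327, 'cx': 317.8935586500989, 'cy': 237.20271118518028, 'eye': array([-0.379 , -0.7105,  0.9937]), 'orientation': array([[ 0.6265, -0.4539,  0.6337],
       [-0.7792, -0.3849,  0.4947],
       [ 0.0194, -0.8037, -0.5948]])}
{'time': 0.1, 'joint_pos': array([ 1.0576,  0.2771, -0.0278,  1.268 , -0.    ,  1.4674]), 'joint_velocities': array([-0.0002, -0.0009,  0.0037,  0.0013,  0.0005,  0.0014]), 'joint_torque': array([  0.0008, -44.671 ,  29.6129,   0.0085,  -0.    ,  -0.    ]), 'position': array([0.2486, 0.5726, 0.2017]), 'ee_rot': array([[-0.9172,  0.3984, -0.001 ],
       [ 0.3984,  0.9172, -0.0018],
       [ 0.0002, -0.0021, -1.    ]]), 'contact_force': array([-0.0295,  0.222 ,  0.002 ]), 'wrist_torque': array([ 0.0077, -0.048 ,  0.0256]), 'grip_force': 0.0, 'width': 0.08525498262597651} 0.0187
```

View pics/top0.png

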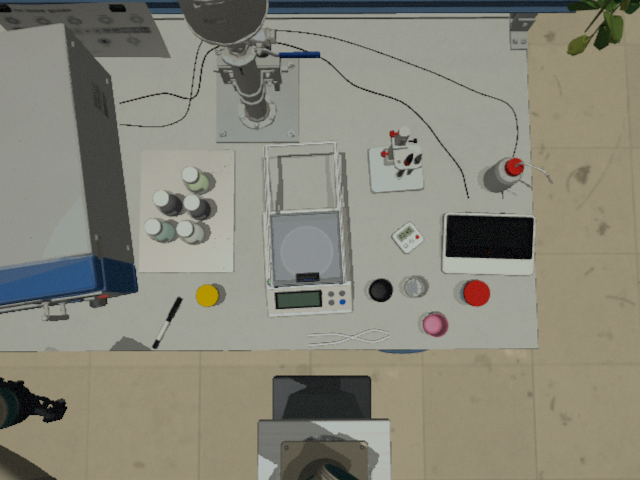

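View pics/scene0.png

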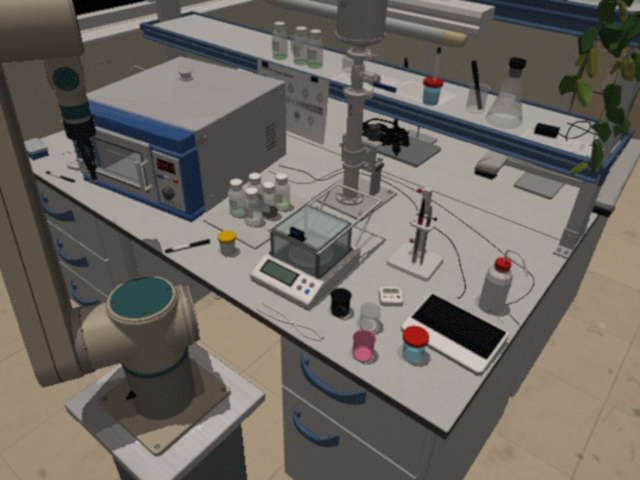

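The top view shows the balance centred near (306,250), with its grip at (308,277). The clear beaker is at (415,286), between the black look-alike (380,290) and the pink one (434,323). The arm is at the lower left. Next I'll measure from an enlarged crop.

```bash
cat > h.py <<'E'
from workcell import bot, viewer
import cv2,numpy as np
np.set_printoptions(precision=4,suppress=True)
def ray(c,u,v,z):
    d=np.array(c["orientation"])@np.array([(u-c["cx"])/c["fx"],(v-c["cy"])/c["fy"],1.])
    e=np.array(c["eye"]); return e+d*(z-e[2])/d[2]
def proj(c,p):
    q=np.array(c["orientation"]).T@(np.array(p)-c["eye"]); return np.array([c["fx"]*q[0]/q[2]+c["cx"],c["fy"]*q[1]/q[2]+c["cy"]])
E
python3 - <<'E'
from h import *
im=cv2.imread("pics/top0.png"); c=viewer.get_calibration("top")
g=im.max(2)
def blob(m,x0,y0,x1,y1,z,name):
    n,l,s,ce=cv2.connectedComponentsWithStats(m[y0:y1,x0:x1].astype(np.uint8))
    for i in range(1,n):
        if s[i,4]>40:
            p=ce[i]+[x0,y0]; 
            pts=np.argwhere(l==i)[:,::-1].astype(np.float32)+[x0,y0]
            print(name,p,s[i],cv2.minAreaRect(pts.astype(np.float32)),ray(c,*p,z))
blob(g<70,285,262,335,290,.172,"grip")
blob(g<110,270,286,330,312,.053,"disp")
blob(g<60,362,270,398,308,.06,"black")
crop=cv2.resize(im[130:350,250:470],None,fx=2.7,fy=2.7,interpolation=cv2.INTER_CUBIC)
cv2.imwrite("pics/crop0.png",crop)
E
```

```text
grip [307.435  277.0056] [ 11  11  24   9 177] ((307.5, 277.0), (23.0, 8.0), 0.0) [0.4877 0.0356 0.172 ]
disp [298.1567 299.0573] [  5   4  47  19 785] ((298.1480712890625, 299.0915222167969), (16.801162719726562, 46.55263137817383), 86.72950744628906) [0.4416 0.0594 0.053 ]
black [380.2751 290.0287] [  7   9  23  23 418] ((380.0, 290.0), (22.0, 22.0), 90.0) [ 0.4619 -0.1341  0.06  ]
```

View pics/crop0.png

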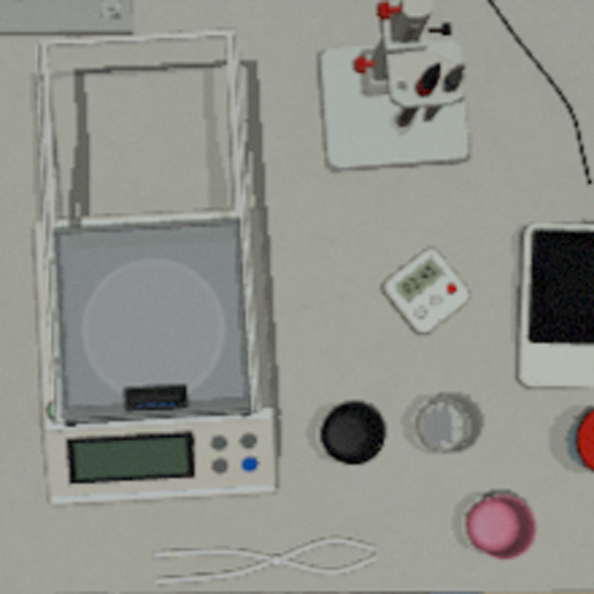

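Run:
```python
from h import *
c=viewer.get_calibration("top")
f=lambda x,y:(250+x/2.7-.3,130+y/2.7-.3)
for n,x,y,z in [("pan",154,327,.066),("bk rim",448,423,.062),("black rim",353,432,.062),("pink rim",500,525,.062),("runner rear L",42,45,.145),("runner rear R",234,33,.145),("front L",52,502,.053),("front R",275,491,.053),("gripL",124,396,.172),("blue",606,438,.074)]:
    print(n,ray(c,*f(x,y),z))
sc=viewer.get_calibration("scene")
for p in [(.4877,.0356,.172),(.463,-.22,.062)]: print(proj(sc,p))
```

```text
pan [0.5547 0.0387 0.066 ]
bk rim [ 0.4701 -0.2172  0.062 ]
black rim [ 0.4626 -0.1343  0.062 ]
pink rim [ 0.3816 -0.2605  0.062 ]
runner rear L [0.7856 0.1308 0.145 ]
runner rear R [ 0.7952 -0.0304  0.145 ]
front L [0.403  0.1282 0.053 ]
front R [ 0.4117 -0.0664  0.053 ]
gripL [0.4892 0.0613 0.172 ]
blue [ 0.4561 -0.3515  0.074 ]
[297.1281 229.4828]
[369.2864 309.0288]
```

{"name": "arm_command", "arguments": {
  "motion": [0,0,0.138,-40,-42,0,0,0,0,0.276,-80,-84,0,0,0,0,0.414,-120,-126,0,0,0,0,0.552,-160,-168,0,0,0,0,0.69,-200,-210,0,0,0,0,0.828,-240,-252,0,0,0,0,0.966,-280,-294,0,0,0,0,1.104,-320,-336,0,0]
}}

```text
time: 1.1
position: [0.4087, 0.1358, 0.2026]
ee_rot: [[-0.053, 0.999, 0.0], [0.999, 0.053, 0.0], [0.0, 0.0, -1.0]]
contact_force: [0.3, -0.1, 0.5]
width: 0.0001
grip_force: 0.0
```

{"name": "arm_command", "arguments": {
  "motion": [0,0,0,0,0,0,0]
}}

```text
time: 1.23
position: [0.4095, 0.1342, 0.2026]
ee_rot: [[-0.049, 0.999, -0.0], [0.999, 0.049, -0.001], [-0.001, -0.0, -1.0]]
contact_force: [-0.1, -0.0, -0.5]
width: -0.0001
grip_force: 0.0
```

{"name": "arm_command", "arguments": {
  "motion": [0,0,0,-50,10,0,0,0,0,0,-103,20,0,0,0,0,0,-103,30,20,0,0,0,0,-103,32,45,0,0,0,0,-103,32,45,0]
}}

```text
time: 1.85
position: [0.4441, 0.0373, 0.1557]
ee_rot: [[-0.058, 0.998, -0.006], [0.998, 0.058, 0.001], [0.001, -0.006, -1.0]]
contact_force: [-0.4, -0.7, 0.4]
width: -0.0002
grip_force: 0.0
```

Run:
```python
from h import *
c=viewer.get_calibration("wrist");print(c)
cv2.imwrite("pics/w1.png",viewer.get_image("wrist")[:,:,::-1])
```

```text
{'fx': 404.7001907438892, 'fy': 404.7001907438892, 'cx': 321.24134365773955, 'cy': 242.73821842225163, 'eye': array([0.4414, 0.1149, 0.3273]), 'orientation': array([[ 0.9983,  0.0571,  0.0133],
       [ 0.0585, -0.9502, -0.306 ],
       [-0.0048,  0.3063, -0.9519]])}
```

View pics/w1.png

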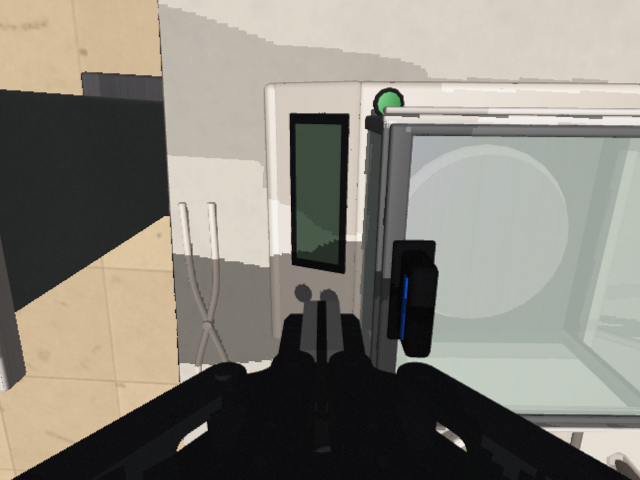

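The wrist view shows the grip at about (425,303), right of the closed fingers at (322,322) and level with them. I'll push it to the rear.

{"name": "arm_command", "arguments": {
  "motion": [0,0,0,0,10,0,0,0,0,0,0,18,0,0,0,0,0,0,26,0,0,0,0,0,0,36,0,0,0,0,0,0,51,0,0,0,0,0,0,68,0,0,0,0,0,0,85,0,0,0,0,0,0,100,0,0]
}}

```text
time: 2.9
position: [0.5477, 0.0423, 0.1577]
ee_rot: [[-0.057, 0.998, 0.0], [0.998, 0.057, -0.0], [-0.0, 0.0, -1.0]]
contact_force: [0.4, 0.0, 0.6]
width: -0.0003
grip_force: 0.0
```

{"name": "arm_command", "arguments": {
  "motion": [0,0,0,0,14,0,0,0,0,0,0,28,0,0,0,0,0,0,40,0,0,0,0,0,0,50,0,0,0,0,0,0,55,0,0,0,0,0,0,55,0,0]
}}

```text
time: 3.65
position: [0.6013, 0.0454, 0.1577]
ee_rot: [[-0.057, 0.998, -0.0], [0.998, 0.057, -0.0], [-0.0, -0.0, -1.0]]
contact_force: [-0.3, 0.8, -0.1]
width: 0.0
grip_force: 0.0
```

Run:
```python
from h import *
c=viewer.get_calibration("wrist");print(bot.get_obs()["position"])
cv2.imwrite("pics/w2.png",viewer.get_image("wrist")[:,:,::-1])
np.save("w2c.npy",c,allow_pickle=True)
```

```text
[0.6013 0.0454 0.1577]
```

View pics/w2.png

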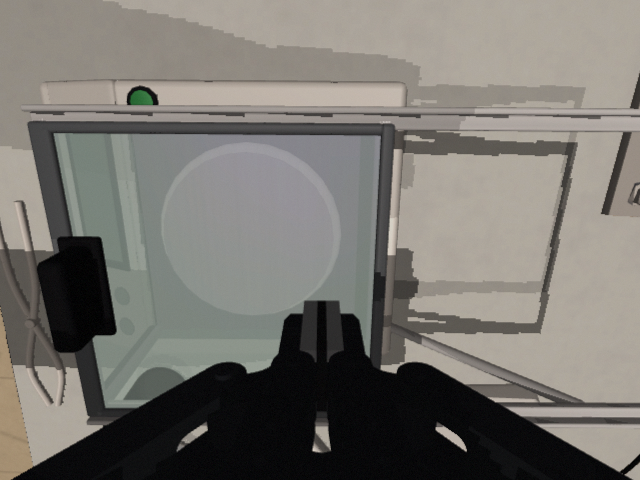

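The top is still shut: the grip is at (70,300) on the left and the fingers are past it. I'll triangulate the grip and check the fingertip.

Run:
```python
from h import *
c2=np.load("w2c.npy",allow_pickle=True).item()
c1=dict(c2);c1["eye"]=np.array([0.4414,0.1149,0.3273]);c1["orientation"]=np.array([[.9983,.0571,.0133],[.0585,-.9502,-.306],[-.0048,.3063,-.9519]])
print("tcp px",proj(c2,[.6013,.0454,.1577]),proj(c1,[.4441,.0373,.1557]))
def tri(a,b):
    A=[];r=[]
    for c,p in((c1,a),(c2,b)):
        d=ray(c,*p,0)-c["eye"];d/=np.linalg.norm(d);P=np.eye(3)-np.outer(d,d);A.append(P);r.append(P@c["eye"])
    x=np.linalg.lstsq(np.vstack(A),np.hstack(r),rcond=None)[0];return x,proj(c1,x)-a,proj(c2,x)-b
# plate corners upper-left/right ; grip top lower left/right
for a,b in [((394,241),(58,238)),((436,241),(100,238)),((404,355),(56,352)),((437,262),(40,266))]:print(tri(a,b))
for z in (.149,.16,.172):print(proj(c1,[.4877,.0356,z]),proj(c2,[.4877,.0356,z]))
```

```text
tcp px [318.8173 288.6922] [319.0343 288.8655]
(array([0.4777, 0.0599, 0.1475]), array([-0.015 ,  0.2165]), array([ 0.0006, -0.2371]))
(array([0.4973, 0.061 , 0.1473]), array([-0.0097,  0.2711]), array([ 0.0007, -0.2933]))
(array([0.4838, 0.0132, 0.1697]), array([0.0212, 0.8589]), array([ 0.1499, -0.8654]))
(array([0.4895, 0.0601, 0.1784]), array([0.0915, 4.1965]), array([ 0.0918, -4.1747]))
[409.4953 291.3618] [ 84.1044 287.4919]
[414.3979 301.5321] [ 70.7677 297.3663]
[420.4241 314.0333] [ 54.3941 309.489 ]
```

Run:
```python
from h import *
im=viewer.get_image("scene")[:,:,::-1];c=viewer.get_calibration("scene")
for z in(.1577,.172,.19):print(z,(proj(c,[.6013,.0454,z])-[230,120])*4)
cv2.imwrite("pics/s2.png",cv2.resize(im[120:265,230:430],None,fx=4,fy=4,interpolation=cv2.INTER_CUBIC))
```

```text
0.1577 [364.3857 376.5421]
0.172 [364.8607 359.3617]
0.19 [365.4663 337.4542]
```

View pics/s2.png

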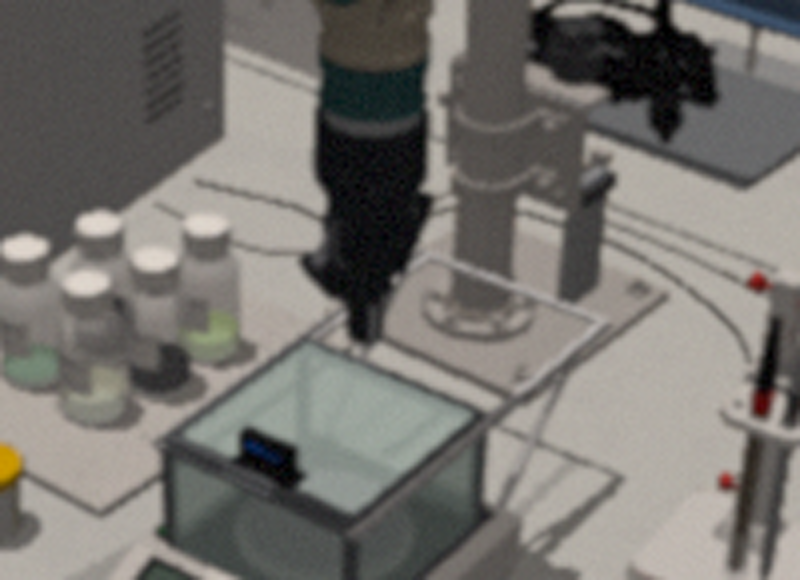

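The scene view shows the closed fingertips at about (362,348), against a predicted (364,377). The real finger ends sit about 20 mm above the nominal TCP, so they passed over the grip. I'll go back and try about 18 mm lower.

{"name": "arm_command", "arguments": {
  "motion": [0,0,0,0,0,-12,0,0,0,0,0,-50,-12,0,0,0,0,-3,-100,-12,0,0,0,0,-6,-150,-12,0,0,0,0,-8,-160,0,0,0,0,0,-8,-160,18,0,0,0,0,-8,-160,18,0]
}}

```text
time: 4.62
position: [0.4413, 0.0283, 0.1392]
ee_rot: [[-0.057, 0.998, -0.001], [0.998, 0.057, 0.0], [0.0, -0.001, -1.0]]
contact_force: [0.3, 0.5, 0.7]
width: -0.0001
grip_force: 0.0
```

{"name": "arm_command", "arguments": {
  "motion": [0,0,0,0,10,0,0,0,0,0,0,18,0,0,0,0,0,0,26,0,0,0,0,0,0,34,0,0,0,0,0,0,42,0,0]
}}

```text
time: 5.25
position: [0.4839, 0.0307, 0.1397]
ee_rot: [[-0.057, 0.998, -0.001], [0.998, 0.057, -0.0], [-0.0, -0.001, -1.0]]
contact_force: [-1.9, 0.0, 1.2]
width: 0.0001
grip_force: 0.7
```

Run:
```python
from h import *
o=bot.get_obs();c=viewer.get_calibration("wrist");im=viewer.get_image("wrist")[:,:,::-1]
cv2.imwrite("pics/w3.png",im);print(o["position"],o["contact_force"])
```

```text
[0.4839 0.0307 0.1397] [-1.9049  0.0174  1.1514]
```

View pics/w3.png

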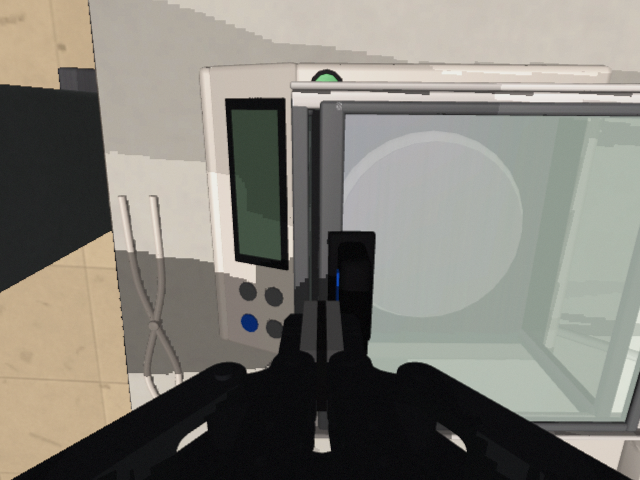

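The fingers now touch the grip at (350,290) and the glass top has started to slide (gap at 315–343, force 1.9 N). I'll keep pushing.

{"name": "arm_command", "arguments": {
  "motion": [0,0,0,0,13,0,0,0,0,0,0,26,0,0,0,0,0,0,39,0,0,0,0,0,0,52,0,0,0,0,0,0,65,0,0,0,0,0,0,78,0,0,0,0,0,0,91,0,0,0,0,0,0,104,0,0]
}}

```text
time: 6.3
position: [0.5886, 0.0366, 0.1398]
ee_rot: [[-0.057, 0.998, 0.0], [0.998, 0.057, -0.0], [-0.0, 0.0, -1.0]]
contact_force: [-1.2, -0.9, -0.5]
width: 0.0003
grip_force: 0.8
```

{"name": "arm_command", "arguments": {
  "motion": [0,0,0,0,6,0,0,0,0,0,0,12,0,0]
}}

```text
time: 6.55
position: [0.6001, 0.0372, 0.1399]
ee_rot: [[-0.057, 0.998, 0.0], [0.998, 0.057, -0.0], [-0.0, 0.0, -1.0]]
contact_force: [-1.2, -0.9, 1.0]
width: 0.0001
grip_force: 0.7
```

Run:
```python
from h import *
c=viewer.get_calibration("top");im=viewer.get_image("top")[:,:,::-1]
cv2.imwrite("pics/t3.png",cv2.resize(im[150:330,240:480],None,fx=3,fy=3,interpolation=cv2.INTER_CUBIC))
for n,p in [("grip open",(.628,.043,.172)),("glass front edge open",(.554+.062,.042,.147))]:
    print(n,(proj(c,p)-[240,150])*3)
```

```text
grip open [191.6947 189.5633]
glass front edge open [193.7674 210.6282]
```

View pics/t3.png

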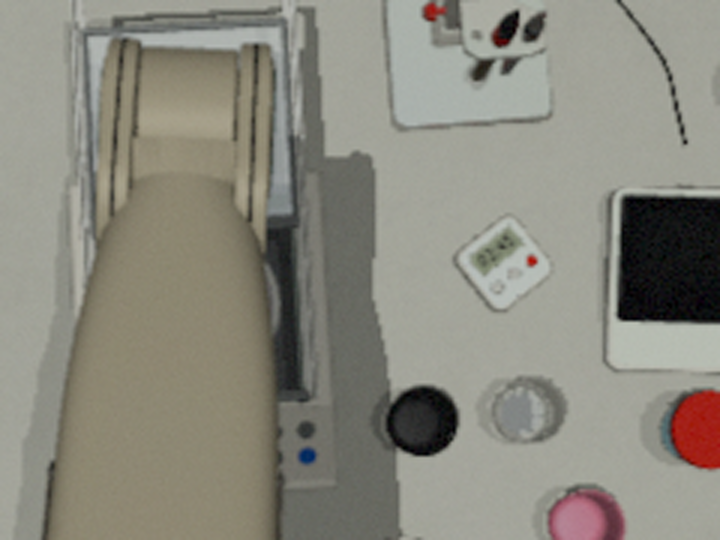

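The top view shows the glass front edge at about row 217 of the crop, some 5–10 mm short of the stop. I'll nudge it further while watching the force.

{"name": "arm_command", "arguments": {
  "motion": [0,0,0,0,3,0,0,0,0,0,0,5,0,0,0,0,0,0,5,0,0]
}}

```text
time: 6.98
position: [0.605, 0.0377, 0.14]
ee_rot: [[-0.057, 0.998, 0.001], [0.998, 0.057, 0.0], [0.0, 0.001, -1.0]]
contact_force: [-1.2, -0.3, -0.2]
width: 0.0
grip_force: 0.2
```

{"name": "arm_command", "arguments": {
  "motion": [0,0,0,0,2,0,0,0,0,0,0,2,0,0]
}}

```text
time: 7.22
position: [0.6069, 0.0378, 0.1399]
ee_rot: [[-0.057, 0.998, 0.0], [0.998, 0.057, 0.0], [0.0, 0.0, -1.0]]
contact_force: [-0.1, -0.0, 0.6]
width: -0.0001
grip_force: 0.3
```

{"name": "arm_command", "arguments": {
  "motion": [0,0,0,0,2,0,0,0,0,0,0,2,0,0]
}}

```text
time: 7.48
position: [0.6089, 0.0379, 0.1398]
ee_rot: [[-0.057, 0.998, 0.0], [0.998, 0.057, 0.0], [0.0, 0.0, -1.0]]
contact_force: [-0.2, -0.5, 0.2]
width: -0.0002
grip_force: 0.3
```

{"name": "arm_command", "arguments": {
  "motion": [0,0,0,0,2,0,0,0,0,0,0,2,0,0]
}}

```text
time: 7.72
position: [0.6109, 0.038, 0.1398]
ee_rot: [[-0.057, 0.998, 0.0], [0.998, 0.057, 0.0], [0.0, 0.0, -1.0]]
contact_force: [-0.5, 0.4, 0.0]
width: -0.0001
grip_force: 0.3
```

{"name": "arm_command", "arguments": {
  "motion": [0,0,0,0,2,0,0,0,0,0,0,2,0,0]
}}

```text
time: 7.98
position: [0.6129, 0.0381, 0.1398]
ee_rot: [[-0.057, 0.998, 0.0], [0.998, 0.057, 0.0], [0.0, 0.0, -1.0]]
contact_force: [0.1, 0.7, 0.7]
width: 0.0001
grip_force: 0.3
```

{"name": "arm_command", "arguments": {
  "motion": [0,0,0,0,-15,0,0,0,0,0,0,-20,-45,0,0,0,0,-40,-45,-75,30,0,0,0,-90,-80,-80,60,0,0,0,-140,-110,-80,80,0,0,0,-195,-140,-80,80,0,0,0,-246,-157,-80,80,0,0,0,-246,-157,-80,80]
}}

```text
time: 8.98
position: [0.4684, -0.2194, 0.22]
ee_rot: [[-0.051, 0.999, 0.0], [0.999, 0.051, -0.001], [-0.001, 0.0, -1.0]]
contact_force: [0.5, 0.1, 0.1]
width: 0.08
grip_force: 0.0
```

Run:
```python
from h import *
o=bot.get_obs();c=viewer.get_calibration("wrist");im=viewer.get_image("wrist")[:,:,::-1]
np.save("w4c.npy",c,allow_pickle=True)
cv2.imwrite("pics/w4.png",im);print(o["position"],o["contact_force"],o["width"],proj(c,[.47,-.217,.062]),c["eye"])
```

```text
[ 0.4684 -0.2194  0.22  ] [0.5358 0.0532 0.1417] 0.08002743854905846 [321.8489 207.1923] [ 0.4652 -0.1415  0.3914]
```

View pics/w4.png

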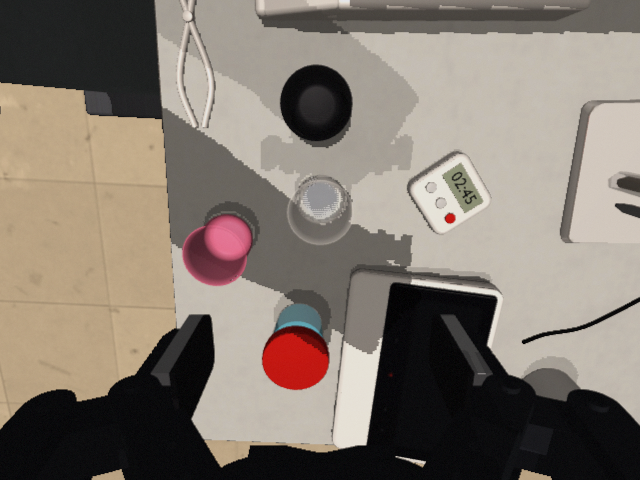

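The wrist view shows the beaker rim centred near (320,212), black cup (316,103), pink (215,250). The open pad ends run from (213,316) to (213,378). I'll work out the finger-end height and the beaker position from these.

Run:
```python
from h import *
from scipy.optimize import brentq
c4=np.load("w4c.npy",allow_pickle=True).item();c2=np.load("w2c.npy",allow_pickle=True).item()
t=np.array([.4684,-.2194]);X=np.array([-.051,.999]);Y=np.array([.999,.051])
P=lambda a,b,z:proj(c4,[*(t+a*X+b*Y),z])
for dz in(.0,.03,.04,.046,.05):print(dz,"open L/R near",P(.011,-.04,.22+dz),P(.011,.04,.22+dz),"far",P(-.011,-.04,.22+dz))
print("closed dz",brentq(lambda z:proj(c2,[.6007,.0564,.1577+z])[1]-302,0,.08))
im=cv2.imread("pics/w4.png").max(2).astype(int)
print("col205",im[305:325,205]);print("row345",im[345,200:225],im[345,430:455]); print("row330",im[330,430:455])
print("rim",ray(c4,320,212,.062),"base",ray(c4,321,200,.001))
g=cv2.imread("pics/w4.png",0)[160:260,270:370];g=cv2.resize(g,None,fx=4,fy=4)
h=cv2.HoughCircles(g,cv2.HOUGH_GRADIENT,1.5,10,param1=80,param2=30,minRadius=100,maxRadius=150)
print(None if h is None else [(270+a/4,160+b/4,r/4) for a,b,r in h[0][:5]])
```

```text
0.0 open L/R near [230.7973 266.6904] [407.0813 266.7082] far [233.9942 310.3219]
0.03 open L/R near [214.2456 295.2278] [422.9501 295.2308] far [218.6995 345.3539]
0.04 open L/R near [207.2866 307.226 ] [429.621  307.2212] far [212.3284 359.9468]
0.046 open L/R near [202.6569 315.2081] [434.0587 315.1975] far [208.109 369.611]
0.05 open L/R near [199.3548 320.9014] [437.2238 320.8865] far [205.1089 376.4827]
closed dz 0.03614734323544208
col205 [194 195 194 194 195 197 197 197 197 103  20   9   8   9   9   5   9   9
   6   7]
row345 [  7   9  11  10   8  12  12   7  10   9   7   9   8  49 137 194 195 197
 197 195 195 196 196 195 197] [ 6  5 10  9 10  8  9  8  5  5  9  8 11  5  7 11 11  7 12 11 10  7 12  8
  9]
row330 [14  8 11  6  6  9  9  8  8 11 10  7  8 10 11 13 13 10 21 47 64 65 65 63
 66]
rim [ 0.4687 -0.2212  0.062 ] base [ 0.4697 -0.2238  0.001 ]
[(np.float32(321.1875), np.float32(212.3125), np.float32(32.3125)), (np.float32(319.3125), np.float32(210.4375), np.float32(34.975)), (np.float32(320.4375), np.float32(214.9375), np.float32(35.2)), (np.float32(321.9375), np.float32(208.5625), np.float32(30.5125)), (np.float32(316.6875), np.float32(209.3125), np.float32(35.2))]
```

{"name": "arm_command", "arguments": {
  "motion": [0,0,0,-1,-2,45,80,0,0,0,-1,-2,90,80,0,0,0,-1,-2,135,80,0,0,0,-1,-2,165,80,0,0,0,-1,-2,180,80,0,0,0,-1,-2,180,80]
}}

```text
time: 9.78
position: [0.4675, -0.2164, 0.0392]
ee_rot: [[-0.058, 0.998, -0.002], [0.998, 0.058, 0.001], [0.001, -0.001, -1.0]]
contact_force: [-0.2, 1.2, 0.1]
width: 0.0802
grip_force: 0.0
```

{"name": "arm_command", "arguments": {
  "motion": [0,0,0,0,0,10,80,0,0,0,0,0,20,80,0,0,0,0,0,30,80,0,0,0,0,0,35,80,0,0,0,0,0,40,80,0,0,0,0,0,40,80]
}}

```text
time: 10.52
position: [0.4677, -0.2175, -0.0006]
ee_rot: [[-0.057, 0.998, -0.001], [0.998, 0.057, 0.0], [0.0, -0.001, -1.0]]
contact_force: [0.1, 0.1, 0.0]
width: 0.08
grip_force: 0.0
```

Run:
```python
from h import *
o=bot.get_obs();c=viewer.get_calibration("wrist");im=viewer.get_image("wrist")[:,:,::-1]
np.save("w5c.npy",c,allow_pickle=True)
cv2.imwrite("pics/w5.png",im);print(o["position"],o["contact_force"],o["joint_pos"],proj(c,[.469,-.22,.062]))
```

```text
[ 0.4677 -0.2175 -0.0006] [0.0778 0.1324 0.0171] [-0.5607  0.2841 -0.4965  0.791  -0.      0.9532] [321.5752 378.1914]
```

View pics/w5.png

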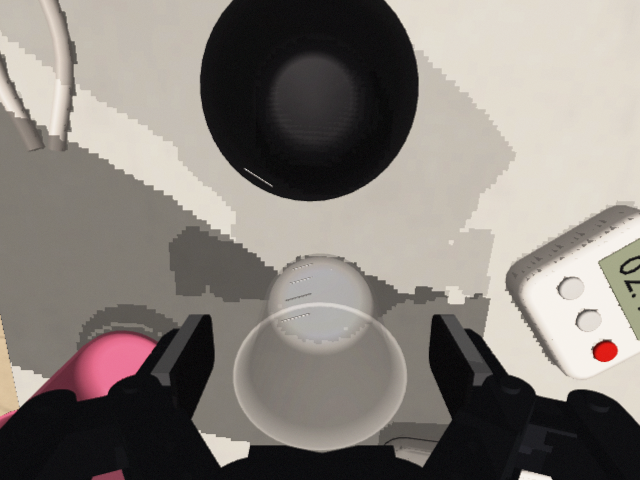

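The view confirms the offset: nominal TCP at z=0, yet the pad ends (213–430, rows 316–378) are still well above the bench. The beaker is centred at (320,377) between them. I'll go 20 mm lower and close gently.

{"name": "arm_command", "arguments": {
  "motion": [0,0,0,-2,0,7,80,0,0,0,-2,0,14,80,0,0,0,-2,0,19,80,0,0,0,-2,0,19,70,0,0,0,-2,0,19,62,0,0,0,-2,0,19,56,0,0,0,-2,0,19,54,0,0,0,-2,0,19,54]
}}

```text
time: 11.58
position: [0.4682, -0.2197, -0.019]
ee_rot: [[-0.057, 0.998, 0.0], [0.998, 0.057, -0.0], [-0.0, 0.0, -1.0]]
contact_force: [-0.2, -0.5, 0.0]
width: 0.0539
grip_force: 0.1
```

{"name": "arm_command", "arguments": {
  "motion": [0,0,0,0,0,0,53,0,0,0,0,0,0,52,0,0,0,0,0,0,52]
}}

```text
time: 11.95
position: [0.4682, -0.2197, -0.0191]
ee_rot: [[-0.057, 0.998, 0.0], [0.998, 0.057, -0.0], [-0.0, 0.0, -1.0]]
contact_force: [-0.7, 0.1, 1.2]
width: 0.052
grip_force: 0.3
```

{"name": "arm_command", "arguments": {
  "motion": [0,0,0,0,0,0,51,0,0,0,0,0,0,50.5,0,0,0,0,0,0,50.5]
}}

```text
time: 12.32
position: [0.4682, -0.2199, -0.0189]
ee_rot: [[-0.057, 0.998, 0.0], [0.998, 0.057, -0.001], [-0.001, 0.0, -1.0]]
contact_force: [-0.7, -0.6, 3.4]
width: 0.0509
grip_force: 8.0
```

{"name": "arm_command", "arguments": {
  "motion": [0,0,0,0,0,0,50.0,0,0,0,0,0,0,50.0]
}}

```text
time: 12.58
position: [0.4681, -0.2199, -0.0189]
ee_rot: [[-0.057, 0.998, 0.0], [0.998, 0.057, -0.001], [-0.001, -0.0, -1.0]]
contact_force: [-1.8, -0.8, 5.7]
width: 0.0505
grip_force: 13.3
```

{"name": "arm_command", "arguments": {
  "motion": [0,0,0,0,0,0,49.6,0,0,0,0,0,0,49.6]
}}

```text
time: 12.82
position: [0.4681, -0.2199, -0.0189]
ee_rot: [[-0.057, 0.998, -0.0], [0.998, 0.057, -0.001], [-0.001, -0.0, -1.0]]
contact_force: [-2.4, -1.7, 5.7]
width: 0.0501
grip_force: 18.2
```

{"name": "arm_command", "arguments": {
  "motion": [0,0,0,0,0,-3,49.6,0,0,0,0,0,-6,49.6,0,0,0,0,0,-10,49.6,0,0,0,0,0,-10,49.6]
}}

```text
time: 13.32
position: [0.4684, -0.2197, -0.0089]
ee_rot: [[-0.057, 0.998, 0.001], [0.998, 0.057, -0.0], [-0.0, 0.001, -1.0]]
contact_force: [0.4, -0.1, -1.0]
width: 0.0504
grip_force: 21.5
```

{"name": "arm_command", "arguments": {
  "motion": [0,0,0,0,0,-10,49.6,0,0,0,0,0,-30,49.6,0,0,0,0,0,-60,49.6,0,0,0,0,0,-90,49.6,0,0,0,0,0,-120,49.6,0,0,0,0,0,-150,49.6,0,0,0,0,0,-172,49.6,0,0,0,0,0,-180,49.6]
}}

```text
time: 14.32
position: [0.4691, -0.2202, 0.1729]
ee_rot: [[-0.057, 0.998, 0.003], [0.998, 0.057, -0.002], [-0.002, 0.003, -1.0]]
contact_force: [-0.4, 1.1, -0.9]
width: 0.05
grip_force: 21.5
```

Run:
```python
from h import *
c2=np.load("w2c.npy",allow_pickle=True).item()
a=np.linspace(0,2*np.pi,60)
for p in [(.554,.0388),(.552,.037)]:
    q=np.array([proj(c2,[p[0]+.058*np.cos(t),p[1]+.058*np.sin(t),.066]) for t in a]);print(p,q.min(0),q.max(0))
print(ray(c2,251,226,.066))
```

```text
(0.554, 0.0388) [163.8619 151.0892] [334.737  314.4007]
(0.552, 0.037) [161.0585 153.781 ] [331.6249 316.4796]
[0.5549 0.0473 0.066 ]
```

{"name": "arm_command", "arguments": {
  "motion": [0,0,0,15,6,0,49.6,0,0,0,50,20,0,49.6,0,0,0,95,38,0,49.6,0,0,0,140,56,0,49.6,0,0,0,185,73,0,49.6,0,0,0,225,89,0,49.6,0,0,0,247,98,0,49.6,0,0,0,255,100.5,0,49.6]
}}

```text
time: 15.32
position: [0.5529, 0.0428, 0.1692]
ee_rot: [[-0.06, 0.998, -0.003], [0.998, 0.06, 0.0], [0.0, -0.003, -1.0]]
contact_force: [0.3, -0.8, 0.4]
width: 0.0502
grip_force: 21.5
```

Run:
```python
from h import *
o=bot.get_obs();print(o["position"],o["width"],o["grip_force"],o["contact_force"])
c=viewer.get_calibration("wrist");im=viewer.get_image("wrist")[:,:,::-1];cv2.imwrite("pics/w6.png",im)
np.save("w6c.npy",c,allow_pickle=True)
X=np.array([-.057,.998]);Y=np.array([.998,.057]);O=np.array([.5545,.040])
g=cv2.cvtColor(np.ascontiguousarray(im),6).astype(int)
# balance frame lines: runner/shield rim inner left (y=+75) and front (x=-75), glass front edge (x=+65) : predicted px
for n,x,y,z in [("rimFL",-.075,.075,.14),("rimRL",.05,.075,.14),("glass edge L",.065,.07,.147),("glass edge mid",.065,.03,.147),("front mid",-.075,.03,.14)]:
    p=O+x*Y+y*X; u=proj(c,[*p,z]); print(n,u)
u=proj(c,[*(O+.065*Y+.04*X),.147]).astype(int);print("row",u,g[u[1],u[0]-40:u[0]+40:2])
u=proj(c,[*(O-.078*Y+.04*X),.14]).astype(int);print("row",u,g[u[1],u[0]-40:u[0]+40:2])
u=proj(c,[*(O-.0*Y+.075*X),.14]).astype(int);print("col",u,g[u[1]-40:u[1]+40:2,u[0]])
```

```text
[0.5529 0.0428 0.1692] 0.05021543147043959 21.515209548954317 [ 0.2677 -0.7988  0.4491]
rimFL [165.377  124.2081]
rimRL [427.5298 125.0056]
glass edge L [462.7172 136.7761]
glass edge mid [453.8053 220.3129]
front mid [175.5284 215.9225]
row [455 200] [ 33  32  33  31  31  62  69  69  70  69  70  71  64  43  76 100 112 126
 125 122 120 118 117 107 179 180 182 183 182 184 181 182 183 200 199 199
 199 200 199 199]
row [167 196] [221 222 221 229 242 243 241 233 234 233 234 202  18  42  87  88  89 102
 104 106 110 109  89  36  61  86  88  87  88  87  84  57  58  57 118 155
 155 156 149 152]
col [322 124] [197 213 225 231 231 231 231 232 231 230 231 185 213 205 143  94 214 209
 206 206 206 204  93  34  31  32  34  31  33  81  91 224 225 205 163 176
 177 175 176 178]
```

Run:
```python
from h import *
c2=np.load("w2c.npy",allow_pickle=True).item();c6=np.load("w6c.npy",allow_pickle=True).item()
from scipy.optimize import least_squares
for f,c in(("w2",c2),("w6",c6)):
    g=cv2.GaussianBlur(cv2.imread(f"pics/{f}.png",0),(3,3),0).astype(float)
    for zz in(.066,):
        ctr=np.array([.5545,.04]);pts=[];rs=np.arange(.045,.072,.0005)
        for t in np.radians(np.arange(0,360,5)):
            uv=np.array([proj(c,[*(ctr+r*np.array([np.cos(t),np.sin(t)])),zz]) for r in rs])
            if (uv<2).any() or (uv[:,0]>637).any() or (uv[:,1]>290).any():continue
            v=cv2.remap(g.astype(np.float32),uv[:,:1].astype(np.float32),uv[:,1:].astype(np.float32),1).ravel()
            d=np.abs(v[4:]-v[:-4]);i=d.argmax()
            if d[i]>6:pts.append(ctr+rs[i+2]*np.array([np.cos(t),np.sin(t)]))
        pts=np.array(pts)
        s=least_squares(lambda p:np.hypot(*(pts-p[:2]).T)-p[2],[*ctr,.058],loss="soft_l1",f_scale=.0007)
        r=np.hypot(*(pts-s.x[:2]).T)-s.x[2];print(f,zz,len(pts),s.x,"inliers",(abs(r)<.0015).sum())
```

```text
w2 0.066 50 [0.5546 0.0421 0.0607] inliers 42
w6 0.066 52 [0.5528 0.0409 0.0605] inliers 51
```

{"name": "arm_command", "arguments": {
  "motion": [0,0,0,-1,0,0,49.6,0,0,0,-1,0,0,49.6]
}}

```text
time: 15.62
position: [0.5535, 0.0388, 0.1706]
ee_rot: [[-0.056, 0.998, -0.001], [0.998, 0.056, -0.0], [-0.0, -0.001, -1.0]]
contact_force: [0.0, 0.5, -0.8]
width: 0.0502
grip_force: 21.5
```

{"name": "arm_command", "arguments": {
  "motion": [0,0,0,2,0,12,49.6,0,0,0,2,0,30,49.6,0,0,0,2,0,50,49.6,0,0,0,2,0,70,49.6,0,0,0,2,0,90,49.6,0,0,0,2,0,102,49.6,0,0,0,2,0,107,49.6,0,0,0,2,0,107,49.6]
}}

```text
time: 16.62
position: [0.5534, 0.0416, 0.0635]
ee_rot: [[-0.057, 0.998, -0.001], [0.998, 0.057, -0.0], [0.0, -0.001, -1.0]]
contact_force: [-1.8, -0.4, -0.7]
width: 0.0505
grip_force: 21.7
```

{"name": "arm_command", "arguments": {
  "motion": [0,0,0,0,0,4,49.6,0,0,0,0,0,8,49.6,0,0,0,0,0,11,49.6,0,0,0,0,0,12,49.6,0,0,0,0,0,12,49.6]
}}

```text
time: 17.25
position: [0.551, 0.0418, 0.0515]
ee_rot: [[-0.057, 0.998, -0.005], [0.998, 0.057, 0.0], [0.0, -0.005, -1.0]]
contact_force: [-6.8, 0.6, 1.6]
width: 0.0503
grip_force: 22.1
```

The force is −6.8 N in x with the tool pushed back 2.4 mm. The spread knuckles must be meeting the glass edge at the rear. I'll rise and turn the hand 90° so its wide side lies along balance y, where there is room.

{"name": "arm_command", "arguments": {
  "motion": [0,0,0,0,0,-10,49.6,0,0,0,0,0,-30,49.6,0,0,0,0,0,-55,49.6,0,0,0,0,0,-80,49.6,0,0,0,0,0,-100,49.6,0,0,0,0,0,-110,49.6]
}}

```text
time: 18.0
position: [0.5561, 0.0416, 0.1645]
ee_rot: [[-0.057, 0.998, 0.005], [0.998, 0.057, -0.0], [-0.001, 0.005, -1.0]]
contact_force: [0.0, 0.5, -0.2]
width: 0.05
grip_force: 22.0
```

{"name": "arm_command", "arguments": {
  "motion": [0,0,-0.1,0,0,0,49.6,0,0,-0.26,0,0,0,49.6,0,0,-0.44,0,0,0,49.6,0,0,-0.62,0,0,0,49.6,0,0,-0.8,0,0,0,49.6,0,0,-0.98,0,0,0,49.6,0,0,-1.14,0,0,0,49.6,0,0,-1.28,0,0,0,49.6]
}}

```text
time: 19.0
position: [0.5542, 0.0417, 0.1619]
ee_rot: [[-0.974, 0.227, 0.001], [0.227, 0.974, -0.0], [-0.001, 0.0, -1.0]]
contact_force: [0.1, 0.6, -0.9]
width: 0.0498
grip_force: 22.0
```

{"name": "arm_command", "arguments": {
  "motion": [0,0,-0.14,0,0,0,49.6,0,0,-0.24,0,0,0,49.6,0,0,-0.29,0,0,0,49.6,0,0,-0.29,0,0,0,49.6]
}}

```text
time: 19.5
position: [0.5541, 0.0417, 0.1619]
ee_rot: [[-0.998, -0.056, 0.001], [-0.056, 0.998, -0.0], [-0.001, -0.0, -1.0]]
contact_force: [-0.0, -0.6, -0.4]
width: 0.0499
grip_force: 22.0
```

{"name": "arm_command", "arguments": {
  "motion": [0,0,0,0,0,12,49.6,0,0,0,0,0,30,49.6,0,0,0,0,0,50,49.6,0,0,0,0,0,70,49.6,0,0,0,0,0,88,49.6,0,0,0,0,0,97,49.6,0,0,0,0,0,100,49.6,0,0,0,0,0,100,49.6]
}}

```text
time: 20.5
position: [0.5542, 0.0417, 0.0621]
ee_rot: [[-0.998, -0.056, 0.001], [-0.056, 0.998, -0.0], [-0.001, -0.0, -1.0]]
contact_force: [0.0, -0.7, 0.0]
width: 0.0506
grip_force: 22.0
```

{"name": "arm_command", "arguments": {
  "motion": [0,0,0,0,0,3,49.6,0,0,0,0,0,6,49.6,0,0,0,0,0,9,49.6,0,0,0,0,0,11,49.6,0,0,0,0,0,11,49.6]
}}

```text
time: 21.12
position: [0.5536, 0.0417, 0.0506]
ee_rot: [[-0.998, -0.056, -0.001], [-0.056, 0.998, 0.0], [0.001, 0.0, -1.0]]
contact_force: [0.4, -0.3, -0.8]
width: 0.0505
grip_force: 22.0
```

{"name": "arm_command", "arguments": {
  "motion": [0,0,0,0,0,1,49.6,0,0,0,0,0,2,49.6,0,0,0,0,0,3,49.6,0,0,0,0,0,3,49.6]
}}

```text
time: 21.62
position: [0.5538, 0.0417, 0.0477]
ee_rot: [[-0.998, -0.056, -0.0], [-0.056, 0.998, 0.0], [0.0, 0.0, -1.0]]
contact_force: [0.1, 0.0, -1.1]
width: 0.0501
grip_force: 22.0
```

{"name": "arm_command", "arguments": {
  "motion": [0,0,0,0,0,1,49.6,0,0,0,0,0,1,49.6]
}}

```text
time: 21.88
position: [0.5539, 0.0417, 0.0469]
ee_rot: [[-0.998, -0.056, 0.0], [-0.056, 0.998, -0.0], [-0.0, -0.0, -1.0]]
contact_force: [-0.1, 0.2, 0.4]
width: 0.0502
grip_force: 21.9
```

{"name": "arm_command", "arguments": {
  "motion": [0,0,0,0,0,0.5,49.6,0,0,0,0,0,0.5,49.6]
}}

```text
time: 22.12
position: [0.5539, 0.0417, 0.0464]
ee_rot: [[-0.998, -0.056, 0.0], [-0.056, 0.998, 0.0], [-0.0, -0.0, -1.0]]
contact_force: [-0.3, -0.8, 0.6]
width: 0.0501
grip_force: 21.8
```

{"name": "arm_command", "arguments": {
  "motion": [0,0,0,0,0,0.5,49.6,0,0,0,0,0,0.5,49.6]
}}

```text
time: 22.38
position: [0.5539, 0.0417, 0.0459]
ee_rot: [[-0.998, -0.056, 0.0], [-0.056, 0.998, -0.0], [-0.0, -0.0, -1.0]]
contact_force: [-0.9, 0.4, 0.7]
width: 0.0498
grip_force: 21.8
```

{"name": "arm_command", "arguments": {
  "motion": [0,0,0,0,0,0,50,0,0,0,0,0,0,50.4,0,0,0,0,0,0,50.8,0,0,0,0,0,0,51.2,0,0,0,0,0,0,51.7]
}}

```text
time: 23.0
position: [0.5537, 0.0416, 0.0457]
ee_rot: [[-0.998, -0.056, -0.0], [-0.056, 0.998, -0.0], [0.0, -0.0, -1.0]]
contact_force: [-1.0, -0.4, -0.0]
width: 0.052
grip_force: 0.4
```

{"name": "arm_command", "arguments": {
  "motion": [0,0,0,0,0,0,54,0,0,0,0,0,0,58,0,0,0,0,0,0,64,0,0,0,0,0,0,64,0,0,0,0,0,0,64]
}}

```text
time: 23.62
position: [0.5538, 0.0417, 0.0458]
ee_rot: [[-0.998, -0.056, -0.0], [-0.056, 0.998, -0.0], [0.0, -0.0, -1.0]]
contact_force: [-0.3, -1.1, -0.3]
width: 0.0639
grip_force: 0.0
```

{"name": "arm_command", "arguments": {
  "motion": [0,0,0,0,0,0,70,0,0,0,0,0,-3,70,0,0,0,0,0,-10,70,0,0,0,0,0,-25,70,0,0,0,0,0,-50,70,0,0,0,0,0,-80,70,0,0,0,0,0,-115,70,0,0,0,0,0,-140,70]
}}

```text
time: 24.62
position: [0.5548, 0.0417, 0.189]
ee_rot: [[-0.998, -0.056, 0.003], [-0.056, 0.998, -0.0], [-0.003, -0.0, -1.0]]
contact_force: [0.1, 0.2, -0.4]
width: 0.0698
grip_force: 0.0
```

Run:
```python
from h import *
o=bot.get_obs();print(o["position"],o["contact_force"],o["joint_pos"])
c=viewer.get_calibration("wrist");im=viewer.get_image("wrist")[:,:,::-1];cv2.imwrite("pics/w7.png",im);np.save("w7c.npy",c,allow_pickle=True)
X=np.array([-.057,.998]);Y=np.array([.998,.057]);O=np.array([.5537,.041])
for n,x,y,z in [("bk rim",0,0,.128),("bk base",0,0,.067),("grip open",.074,0,.172),("grip L",.074,.022,.172),("grip R",.074,-.022,.172)]:
    print(n,proj(c,[*(O+x*Y+y*X),z]))
g=np.ascontiguousarray(im)[:,:,::-1].max(2)
n,l,s,ce=cv2.connectedComponentsWithStats((g<45).astype(np.uint8))
for i in range(1,n):
    if s[i,4]>300:print(s[i],ce[i])
gg=cv2.cvtColor(np.ascontiguousarray(im),6)
u=proj(c,[*O,.128]).astype(int);q=cv2.resize(gg[max(0,u[1]-90):u[1]+90,u[0]-90:u[0]+90],None,fx=3,fy=3)
h=cv2.HoughCircles(q,cv2.HOUGH_GRADIENT,1.5,10,param1=60,param2=30,minRadius=100,maxRadius=190)
print(u,None if h is None else [(round(u[0]-90+a/3,1),round(max(0,u[1]-90)+b/3,1),round(r/3,1)) for a,b,r in h[0][:6]], 404.7*.028/(c["eye"][2]-.128))
```

```text
[0.5548 0.0417 0.189 ] [ 0.0602  0.1745 -0.4147] [-0.0412  0.1608 -0.201   1.2057  0.     -0.0975]
bk rim [321.8427 244.4961]
bk base [321.841  218.8586]
grip open [321.8577 395.1444]
grip L [361.2788 395.1626]
grip R [282.4481 395.1262]
[  31   27  111   87 7153] [83.7656 72.3228]
[ 278   31  155   59 2576] [355.6281  63.0567]
[    0   114   640   366 56566] [321.109  395.0925]
[ 274  353   86   48 3359] [316.2611 375.7684]
[321 244] [(np.float64(320.8), np.float64(241.8), np.float32(47.1)), (np.float64(323.8), np.float64(245.2), np.float32(42.7)), (np.float64(318.2), np.float64(245.2), np.float32(43.2)), (np.float64(321.2), np.float64(248.8), np.float32(47.1)), (np.float64(308.8), np.float64(243.8), np.float32(54.2)), (np.float64(333.8), np.float64(257.2), np.float32(62.5))] 48.78299588545704
```

{"name": "arm_command", "arguments": {
  "motion": [0,0,0,-25,0,0,40,0,0,0,-60,0,0,20,0,0,0,-95,0,0,0,0,0,0,-110,0,0,0,0,0,0,-110,0,0,0]
}}

```text
time: 25.3
position: [0.6639, 0.0479, 0.1858]
ee_rot: [[-0.998, -0.056, -0.001], [-0.056, 0.998, -0.0], [0.001, 0.0, -1.0]]
contact_force: [-0.7, -0.0, 0.0]
width: 0.0
grip_force: 0.0
```

{"name": "arm_command", "arguments": {
  "motion": [0,0,0,0,0,20,0,0,0,0,0,0,42,0,0,0,0,0,0,55,0,0,0,0,0,0,60,0,0,0,0,0,0,60,0]
}}

```text
time: 25.92
position: [0.6634, 0.0478, 0.126]
ee_rot: [[-0.998, -0.056, -0.0], [-0.056, 0.998, -0.0], [0.0, -0.0, -1.0]]
contact_force: [-0.6, 0.5, -0.1]
width: 0.0005
grip_force: 0.0
```

{"name": "arm_command", "arguments": {
  "motion": [0,0,0,8,0,0,0,0,0,0,15,0,0,0,0,0,0,22,0,0,0,0,0,0,32,0,0,0,0,0,0,44,0,0,0,0,0,0,58,0,0,0,0,0,0,71,0,0,0,0,0,0,84,0,0,0]
}}

```text
time: 26.92
position: [0.5789, 0.0431, 0.1259]
ee_rot: [[-0.998, -0.056, 0.0], [-0.056, 0.998, 0.0], [-0.0, 0.0, -1.0]]
contact_force: [2.0, 0.9, 1.2]
width: -0.0002
grip_force: 0.8
```

{"name": "arm_command", "arguments": {
  "motion": [0,0,0,13,0,0,0,0,0,0,26,0,0,0,0,0,0,37,0,0,0,0,0,0,45,0,0,0,0,0,0,52,0,0,0,0,0,0,56,0,0,0,0,0,0,56,0,0,0]
}}

```text
time: 27.8
position: [0.5231, 0.0397, 0.1256]
ee_rot: [[-0.998, -0.056, -0.001], [-0.056, 0.998, -0.001], [0.001, -0.001, -1.0]]
contact_force: [0.5, -0.1, 0.2]
width: 0.0001
grip_force: 0.0
```

{"name": "arm_command", "arguments": {
  "motion": [0,0,0,4,0,0,0,0,0,0,8,0,0,0,0,0,0,11,0,0,0,0,0,0,11,0,0,0]
}}

```text
time: 28.3
position: [0.5123, 0.0394, 0.1258]
ee_rot: [[-0.998, -0.056, -0.001], [-0.056, 0.998, 0.0], [0.001, 0.0, -1.0]]
contact_force: [-0.0, -0.7, 0.1]
width: -0.0001
grip_force: 0.0
```

{"name": "arm_command", "arguments": {
  "motion": [0,0,0,1.5,0,0,0,0,0,0,3,0,0,0]
}}

```text
time: 28.55
position: [0.5101, 0.0393, 0.1258]
ee_rot: [[-0.998, -0.056, 0.0], [-0.056, 0.998, 0.0], [-0.0, 0.0, -1.0]]
contact_force: [1.3, 0.5, -0.4]
width: 0.0004
grip_force: 0.6
```

{"name": "arm_command", "arguments": {
  "motion": [0,0,0,1,0,0,0,0,0,0,2,0,0,0]
}}

```text
time: 28.8
position: [0.5079, 0.0392, 0.1258]
ee_rot: [[-0.998, -0.056, 0.0], [-0.056, 0.998, 0.0], [-0.0, 0.0, -1.0]]
contact_force: [1.2, 0.6, -1.0]
width: 0.0001
grip_force: 0.6
```

{"name": "arm_command", "arguments": {
  "motion": [0,0,0,1,0,0,0,0,0,0,2,0,0,0]
}}

```text
time: 29.05
position: [0.5059, 0.0391, 0.1258]
ee_rot: [[-0.998, -0.056, 0.0], [-0.056, 0.998, 0.0], [-0.0, 0.0, -1.0]]
contact_force: [0.9, 1.1, -0.2]
width: 0.0002
grip_force: 0.6
```

{"name": "arm_command", "arguments": {
  "motion": [0,0,0,1,0,0,0,0,0,0,2,0,0,0]
}}

```text
time: 29.3
position: [0.5039, 0.039, 0.1258]
ee_rot: [[-0.998, -0.056, 0.0], [-0.056, 0.998, 0.0], [-0.0, 0.0, -1.0]]
contact_force: [0.4, 0.3, -0.3]
width: -0.0001
grip_force: 0.6
```

{"name": "arm_command", "arguments": {
  "motion": [0,0,0,1,0,0,0,0,0,0,2,0,0,0]
}}

```text
time: 29.55
position: [0.5027, 0.0389, 0.1259]
ee_rot: [[-0.998, -0.056, 0.002], [-0.056, 0.998, 0.0], [-0.002, 0.0, -1.0]]
contact_force: [4.0, 0.6, -2.7]
width: -0.0002
grip_force: 2.1
```

{"name": "arm_command", "arguments": {
  "motion": [0,0,0,1,0,0,0,0,0,0,2,0,0,0]
}}

```text
time: 29.8
position: [0.5028, 0.0388, 0.1262]
ee_rot: [[-0.998, -0.056, 0.006], [-0.056, 0.998, 0.001], [-0.006, 0.0, -1.0]]
contact_force: [8.9, 2.1, -5.3]
width: -0.0002
grip_force: 4.4
```

The force climbs while the position holds at x=0.503, so the top is at its shut stop. I'll back off, rise and check numerically.

{"name": "arm_command", "arguments": {
  "motion": [0,0,0,-6,0,0,0,0,0,0,-15,0,0,0,0,0,0,-20,0,-30,0,0,0,0,-20,20,-80,0,0,0,0,-20,70,-110,0,0,0,0,-20,130,-110,0,0,0,0,-20,190,-110,0,0,0,0,-20,250,-110,0]
}}

```text
time: 30.8
position: [0.5056, 0.2911, 0.2359]
ee_rot: [[-0.998, -0.056, -0.0], [-0.056, 0.998, -0.001], [0.0, -0.001, -1.0]]
contact_force: [1.4, -0.4, -1.2]
width: -0.0005
grip_force: 0.0
```

{"name": "arm_command", "arguments": {
  "motion": [0,0,0,0,40,0,0,0,0,0,0,40,0,0]
}}

```text
time: 31.05
position: [0.503, 0.3317, 0.2352]
ee_rot: [[-0.998, -0.06, -0.001], [-0.06, 0.998, -0.001], [0.001, -0.001, -1.0]]
contact_force: [-0.0, -0.4, 0.3]
width: -0.0001
grip_force: 0.0
```

Run:
```python
from h import *
o=bot.get_obs();print(o["time"],o["position"],o["contact_force"])
im=np.ascontiguousarray(viewer.get_image("top")[:,:,::-1]);cv2.imwrite("pics/t8.png",im);c=viewer.get_calibration("top")
n,l,s,ce=cv2.connectedComponentsWithStats((im.max(2)[262:292,285:335]<70).astype(np.uint8))
for i in range(1,n):
    if s[i,4]>40:print("grip",ce[i]+[285,262],s[i],ray(c,*(ce[i]+[285,262]),.172))
# beaker: changed pixels inside shield vs. start image
a=cv2.imread("pics/top0.png").astype(int);d=(abs(im.astype(int)-a).max(2)>18).astype(np.uint8)
for nm,(x0,y0,x1,y1) in {"shield":(272,215,342,270),"rest":(362,215,500,345),"left":(140,160,265,345)}.items():
    n,l,s,ce=cv2.connectedComponentsWithStats(d[y0:y1,x0:x1])
    print(nm,[(ce[i]+[x0,y0],s[i]) for i in range(1,n) if s[i,4]>8])
print("pred rim",proj(c,[.5537,.041,.128]),"base",proj(c,[.5537,.041,.066]))
```

```text
31.05 [0.503  0.3317 0.2352] [-0.0286 -0.4315  0.2617]
grip [307.355  277.6036] [ 11  12  24   9 169] [0.4864 0.0358 0.172 ]
shield [(array([284.4615, 215.6154]), array([ 8,  0,  9,  2, 13], dtype=int32)), (array([305.7012, 249.6017]), array([ 25,  26,  18,  19, 241], dtype=int32))]
rest [(array([413.5326, 286.023 ]), array([ 36,  60,  32,  23, 522], dtype=int32))]
left [(array([237.318 , 277.9615]), array([  45,   71,   80,  114, 3944], dtype=int32)), (array([155.719 , 262.4094]), array([   0,   80,   43,   46, 1153], dtype=int32)), (array([151.9473, 324.535 ]), array([   0,  127,   36,   58, 1101], dtype=int32))]
pred rim [305.2587 248.744 ] base [305.7477 251.2582]
```

```bash
python3 -c "
from workcell import bot
print(bot.close_job())"
```

```text
the job is handed in; nothing more can be done
None
```

I handed the job in at about 31 s: by my last measurements the beaker stands released on the pan within a few mm of its centre and the glass top is shut against its stop, but no pass/fail result came back; the hand pressed the balance once at about 7 N while lowering the beaker.

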